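Gauge a pipe collar on the stepped cone and file it by colour

TASK

Slide the chrome pipe collar that lies on the white spot of the rubber mat down over the tapered sizing gauge until it stops, and press it home, level, with a steady push of about 10 N (never more than 20 N) for a good second. See which coloured band of the gauge it came to rest around, then lift it off and lay it flat in the tub of that colour, set down rather than dropped. Leave the two spare collars, the soap bottle, the tumbler and the china dog where they are.

Things in the scene. Friction and masses are not known exactly. Their poses are not given: they have to be found in the camera images.
- mat: thin black rubber mat, 100 mm (its x) by 310 mm (its y), 3 mm thick, fixed. Origin: centre of its underside; the collars lie in a row along its y.
- spot (a point): centre of the white disc, 76 mm across, in the middle of the mat's upper face, where the collar to be gauged lies.
- collar_p: one of three chrome pipe collars, alike outside: flat ring, outer diameter 46 mm, 9 mm high, about 60 g; bore 22.5, 28.5 or 34.5 mm (one of each, found by gauging). Origin: centre of its underside, z along the bore. One of the three lies on the mat's white spot, the two spares about 105 mm either side of it along the mat.
- collar_q: one of three chrome pipe collars, alike outside: flat ring, outer diameter 46 mm, 9 mm high, about 60 g; bore 22.5, 28.5 or 34.5 mm (one of each, found by gauging). Origin: centre of its underside, z along the bore. One of the three lies on the mat's white spot, the two spares about 105 mm either side of it along the mat.
- collar_r: one of three chrome pipe collars, alike outside: flat ring, outer diameter 46 mm, 9 mm high, about 60 g; bore 22.5, 28.5 or 34.5 mm (one of each, found by gauging). Origin: centre of its underside, z along the bore. One of the three lies on the mat's white spot, the two spares about 105 mm either side of it along the mat.
- gauge: upright stepped sizing gauge: round black foot (diameter 68 mm, 12 high) with a steel nut (diameter 48, to 18 mm), fixed, and a spindle with cones and coloured bands, clamped in the foot at an unknown height: 82 to 91 mm tall in all. It does not give when pressed. Origin: centre of the foot's underside, z up the axis. A collar coming down off-centre can catch on a cone above its own stop.
- low_red (a point): point on the gauge's axis, 62.3 mm above the foot's underside. The underside of a collar of bore 22.5 mm stops hard 0 to 9 mm above it (spindle height unknown), around the red band (diameter 20 mm, 11 mm long, 1.2 mm play all round), on the dark cone right under that band (4 mm long, diameter 20 to 26). Topmost band; a 7 mm nose above it.
- low_yellow (a point): point on the gauge's axis, 47.3 mm above the foot's underside. The underside of a collar of bore 28.5 mm stops hard 0 to 9 mm above it (spindle height unknown), around the yellow band (diameter 26 mm, 11 mm long, 1.2 mm play all round), on the dark cone right under that band (4 mm long, diameter 26 to 32). Middle band, 15 mm below the red.
- low_blue (a point): point on the gauge's axis, 32.3 mm above the foot's underside. The underside of a collar of bore 34.5 mm stops hard 0 to 9 mm above it (spindle height unknown), around the blue band (diameter 32 mm, 11 mm long, 1.2 mm play all round), on the dark cone right under that band (4 mm long, diameter 32 to 38). Lowest band, 15 mm below the yellow; under its cone a plain post, diameter 38.
- tub_red: red open square tub, 104 mm outside, 96 mm inside, walls 4 mm thick and 22 mm high, floor 5 mm thick, fixed on the grey caddy; the three tubs stand in a row 118 mm apart along their y axes, in any order. Origin: centre of its underside; x across the row, y along it.
- tub_yellow: yellow open square tub, 104 mm outside, 96 mm inside, walls 4 mm thick and 22 mm high, floor 5 mm thick, fixed on the grey caddy; the three tubs stand in a row 118 mm apart along their y axes, in any order. Origin: centre of its underside; x across the row, y along it.
- tub_blue: blue open square tub, 104 mm outside, 96 mm inside, walls 4 mm thick and 22 mm high, floor 5 mm thick, fixed on the grey caddy; the three tubs stand in a row 118 mm apart along their y axes, in any order. Origin: centre of its underside; x across the row, y along it.
- caddy: flat grey tray under the three tubs, 120 by 360 mm, 6 mm thick, fixed. Origin: centre of its underside.
- soap: amber glass soap bottle with black cap, diameter 60 mm, 150 mm tall, loose. Origin: centre of its underside. Leave alone.
- tumbler: blue ceramic tumbler, about 72 mm across, 95 mm tall, loose. Origin: centre of its underside. Leave alone.
- dog: white china dog, about 170 mm long, 95 mm tall, loose. Origin: under its middle; its head points to its y. Leave alone.

How it is judged:
By the outcome, as a careful person would: the job done as asked, in the order asked, and still so for the second after the job is handed in, with the robot touching nothing.
It also fails if it takes over 43 s, if anything falls off the work surface, if the arm or the gripper's body presses on something with over 40 N, if the wrist force passes 120 N, or if a joint passes its speed limit or range.

ROBOT

A 6-joint arm with a two-finger parallel gripper is mounted at the origin on the work surface. World frame = base frame: x ahead of the robot, y to its left, z up, the work surface at z = 0. Lengths are in mm, angles in rad, forces in N, time in s.
With the tool pointing down it reaches from about 350 to 875 mm from the base axis. Payload 4.2 kg.
Tool frame: the origin (TCP) lies between the finger pads; the fingertips stand 25 mm ahead of it and the grasp point (between the pads) lies 6 mm ahead of it; z points along the fingers, y is the line along which they close (so a half turn about z gives the same grasp; the last joint's range is limited). The gripper opens to 85 mm and grips with 20 to 120 N. Pads are 22 mm wide; open, the fingers measure 114 mm over their backs; the gripper's body (76 mm by 85 mm) begins 54 mm behind the grasp point. The pads swing forward as they close: fully open they stand 13 mm farther back than shut.
Start: joints at [-0.978, 0.385, 0.008, 0, -1.194, -0.259], TCP at [204.787, -590.476, 256.312] pointing down, gripper open.
Joint ranges: [-3.14, 3.14], [-1.21, 2.06], [-1.07, 1.41], [-3.16, 2.05], [-2.99, -0.16], [-3.1, 3.1]. Speed limits (rad/s): [2.79, 2.79, 3.14, 3.14, 3.14, 3.14].

INTERFACE

Orientations are given as a unit quaternion [x, y, z, w].
In Python, from bench import arm gives the robot as it stands.
- The arm moves only by the shell command python3 -m pendant 'ROWS'. ROWS is JSON, a list of rows, each a list of 7 numbers: the shift along the tool's x, y, z in m, then the turn, a rotation vector about the tool's x, y, z in degrees, then the finger opening in m, from 0 to 0.0854. In form: [[x, y, z, wx, wy, wz, fingers], ...]. A call has 1 to 12 rows; each row shifts and turns the commanded pose from where the row before left it, along the tool's axes as they then stand; what a row does not reach is not made up. A row lasts 1/10 s, in which the tool goes at most 50 mm and 8.59 degrees, less where a joint would pass 70% of its speed; a pose out of reach is approached as far as the arm can. A call is refused whole if a number of a shift passes 0.05 or a number of a turn 8.59, either way. A call with a gripper value outside its range is refused whole. The fingers move at their own pace and stop on an object; the grip force is fixed at half the most. Time passes only in rows, so rows that do not move let the fingers close. It gives the time, the measured TCP pose, the force, the opening and the grip force at its end, in the units of the state.
- arm.read_state(): the state, without advancing time (a new reading comes with each control period).
- arm.get_image(name): name is "side" or "top" or "wrist"; returns a dict with "image" (400x640x3 uint8, red, green, blue), "fx", "fy", "cx", "cy" (pixels), "xyz" and "rotation" of the camera in the world. Camera axes: x right, y down, z forward; pixel columns grow to the right and rows downward; lengths in mm; the calibration is good to about 2 mm. A picture is of the moment at which its call begins. There is no depth.
- arm.job_done(): hands the job in; it is judged then, once.
The state is a dict: "clock": time; "joints": joint angles; "joint_vel": joint speeds; "joint_efforts": joint torques, N m; "position": TCP position; "ee_rot": TCP orientation; "contact_force": force on the tool from outside, world axes, zero at the start; "wrist_torque": the same for the moment, N m; "gripper_width": finger opening in mm; "grasp_force": force on a finger pad.
Only numpy, scipy, OpenCV 4.12 (cv2) and the standard library are available. Lean on these libraries where they do the work, as an engineer would, in place of code of your own. Each camera call takes 0.05 s, during which the arm holds its last target. There are 200 camera calls.

## Working session

There is one attempt and no reset: what is moved stays moved. The work goes in short steps, Python scripts to look and compute and a shell command to move; the robot and the scene stay as the last step left them, time stands still between calls to the robot, and variables do not carry over. Pictures are saved under pics/ and viewed, at most 10 in all, crops included, and the job is handed in when it is done.

```bash
mkdir -p pics; cat > h.py <<'E'
import numpy as np, cv2
from bench import arm
def grab(n,f=None):
    d=arm.get_image(n)
    if f: cv2.imwrite('pics/'+f,d['image'][:,:,::-1])
    return d
def ray(d,u,v):
    r=np.array([(u-d['cx'])/d['fx'],(v-d['cy'])/d['fy'],1.0])
    return np.array(d['xyz'],float),np.array(d['rotation']).reshape(3,3)@r
def onz(d,u,v,z):
    o,r=ray(d,u,v); return o+r*(z-o[2])/r[2]
def proj(d,p):
    c=np.array(d['rotation']).reshape(3,3).T@(np.array(p,float)-np.array(d['xyz']))
    return d['fx']*c[0]/c[2]+d['cx'],d['fy']*c[1]/c[2]+d['cy']
E
python3 - <<'E'
from h import *
a=grab('top','top.png');b=grab('side','side.png')
for d in(a,b):print(d['fx'],d['cx'],d['cy'],d['xyz'],np.round(d['rotation'],3).tolist())
s=arm.read_state();print(s)
E
```

```text
378.16189180097723 325.5493148223582 201.75599579030677 [ 573.60106984    9.18600028 1048.19455934] [-0.7, 0.714, -0.006, 0.032]
512.7416411910779 323.2792106655189 200.5554977090025 [1.83566483e-01 7.15432393e+02 6.42509220e+02] [-0.308, 0.814, -0.46, 0.177]
{'clock': 0.1, 'joints': array([-9.78412512e-01,  3.85432748e-01,  6.75468014e-03, -4.45674629e-04,
       -1.19399809e+00, -2.58593174e-01]), 'joint_vel': array([-0.00079047, -0.00173018,  0.0044966 ,  0.00277918, -0.00329446,
        0.00084337]), 'joint_efforts': array([-7.72753847e-04, -3.93320310e+01,  1.88927543e+01,  4.19788510e+00,
       -2.60494249e-03,  7.08824743e-06]), 'position': array([ 204.62424958, -590.04472619,  255.35460621]), 'ee_rot': array([-1.66040492e-01,  9.86118466e-01,  9.41606094e-04, -1.99305878e-04]), 'contact_force': array([ 0.21361296, -0.49964728,  0.19842054]), 'wrist_torque': array([ 0.02381182, -0.01847063,  0.02547491]), 'grasp_force': 0.0, 'gripper_width': 85.92658737049223}
```

View pics/top.png

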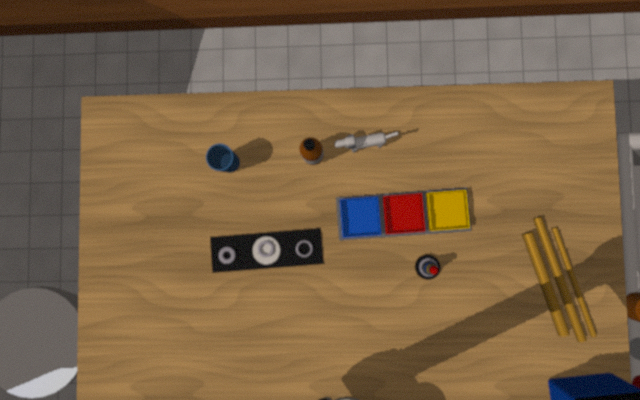

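View pics/side.png

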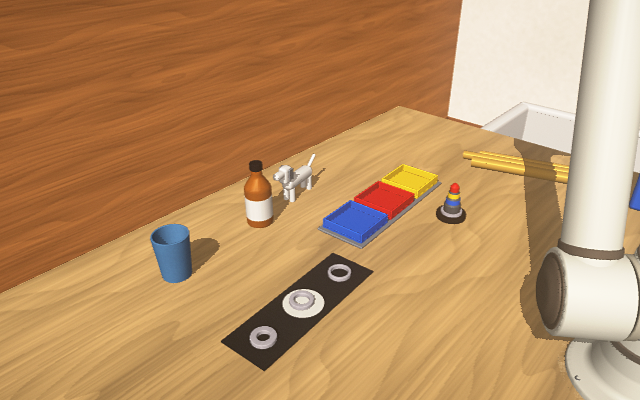

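Top view: mat centre is at about (266,250) with the collar on the white spot, and the gauge at (428,267). The tubs are blue (362,216), red (405,213) and yellow (449,210); soap, dog and tumbler lie farther out. The camera rotation is given as a quaternion.

```bash
sed -i 's/np.array(d\[.rotation.\]).reshape(3,3)/R.from_quat(d["rotation"]).as_matrix()/; 1a from scipy.spatial.transform import Rotation as R' h.py
python3 - <<'E'
from h import *
def cen(m):
    n,l,s,c=cv2.connectedComponentsWithStats(m.astype(np.uint8)); i=1+np.argmax(s[1:,4]); return c[i],s[i],(l==i)
for n in('top','side'):
    d=grab(n); im=d['image'].astype(int); r,g,b=im[...,0],im[...,1],im[...,2]
    hsv=cv2.cvtColor(d['image'],cv2.COLOR_RGB2HSV)
    # mat spot: bright region in ROI
    box=(200,335,220,280) if n=='top' else (215,380,245,375)
    roi=np.zeros(r.shape,bool); roi[box[2]:box[3],box[0]:box[1]]=1
    dark=roi&(hsv[...,2]<75)
    c,s,l=cen(dark)
    ct,_=cv2.findContours(l.astype(np.uint8),cv2.RETR_EXTERNAL,cv2.CHAIN_APPROX_NONE)
    ct=max(ct,key=cv2.contourArea)
    P=np.array([onz(d,u,v,3)[:2] for u,v in ct[:,0]],np.float32); print(n,'mat',cv2.minAreaRect(P))
    white=roi&(hsv[...,1]<60)&(hsv[...,2]>110)
    c,s,l=cen(white)
    hull=cv2.convexHull(np.argwhere(l)[:,::-1].astype(np.int32))
    P=np.array([onz(d,u,v,3)[:2] for u,v in hull[:,0]],np.float32); print('spot',cv2.minEnclosingCircle(P))
    print('V along', [int(x) for x in hsv[249 if n=='top' else 300, (240 if n=='top' else 280):(292 if n=='top' else 328),2]])
    for nm,m in dict(blue=(b>120)&(r<90),red=(r>120)&(g<70),yellow=(r>150)&(g>130)&(b<70)).items():
        rr=np.zeros(r.shape,bool)
        if n=='top': rr[180:245,330:480]=1
        else: rr[160:250,315:442]=1
        c,s,l=cen(m&rr); h=cv2.convexHull(np.argwhere(l)[:,::-1].astype(np.int32))
        P=np.array([onz(d,u,v,28)[:2] for u,v in h[:,0]],np.float32); print(nm,cv2.minAreaRect(P))
    # gauge foot & crops
    x0,y0=((390,230) if n=='top' else (420,170)); 
    crop=im[y0:y0+70,x0:x0+80].astype(np.uint8)
    x1,y1=((226,215) if n=='top' else (260,265)); c2=im[y1:y1+70,x1:x1+80].astype(np.uint8)
    cv2.imwrite(f'pics/c_{n}.png',cv2.resize(np.hstack([crop,c2])[:,:,::-1],None,fx=5,fy=5,interpolation=cv2.INTER_NEAREST))
E
cd pics; python3 -c "
import cv2,numpy as np
cv2.imwrite('c.png',cv2.resize(np.vstack([cv2.imread('c_top.png'),cv2.imread('c_side.png')]),(685,600)))"
```

```text
top mat ((499.19921875, 213.54518127441406), (97.53282928466797, 309.3482360839844), 3.68095326423645)
spot ((498.5652160644531, 214.6500244140625), 38.64201736450195)
V along [28, 24, 28, 26, 15, 30, 30, 30, 28, 24, 19, 50, 106, 155, 178, 177, 176, 170, 152, 129, 103, 105, 121, 144, 170, 180, 175, 179, 179, 175, 163, 148, 127, 107, 108, 131, 165, 178, 174, 145, 96, 43, 29, 29, 25, 26, 25, 27, 23, 23, 25, 28]
blue ((585.5949096679688, -54.1847038269043), (104.32313537597656, 84.16411590576172), 3.27630877494812)
red ((592.3430786132812, -162.52157592773438), (103.35121154785156, 103.53734588623047), 3.5820794105529785)
yellow ((602.0770874023438, -283.40606689453125), (89.23755645751953, 78.64217376708984), 3.510089159011841)
side mat ((496.7481689453125, 216.24624633789062), (100.41921997070312, 310.2743835449219), 3.662996768951416)
spot ((498.3514099121094, 214.75921630859375), 38.673221588134766)
V along [60, 57, 102, 209, 238, 233, 233, 234, 233, 197, 192, 186, 185, 174, 134, 174, 241, 236, 233, 232, 232, 233, 233, 234, 234, 234, 234, 236, 234, 193, 190, 192, 183, 134, 153, 241, 235, 232, 233, 233, 232, 233, 236, 229, 80, 57, 61, 63]
blue ((575.0185546875, -31.935386657714844), (118.35730743408203, 127.1927719116211), 3.0471813678741455)
red ((581.4783935546875, -146.67877197265625), (118.11654663085938, 131.2040252685547), 3.1934516429901123)
yellow ((588.5463256835938, -264.8701477050781), (120.96935272216797, 134.83238220214844), 2.442383289337158)
```

View pics/c.png

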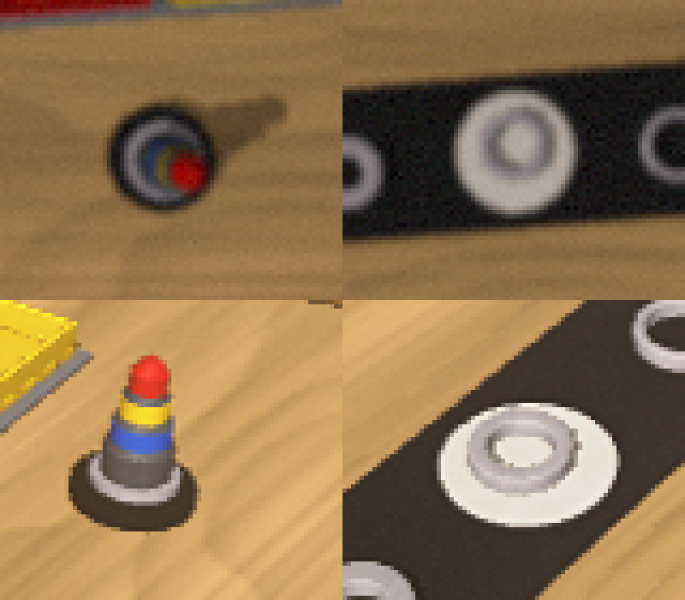

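The crops show the collar a bit off the spot's centre, and the gauge with its red nose leaning in perspective. I'll measure those positions and the moves to a first viewpoint.

```bash
cat >> h.py <<'E'
def mv(x,y,z,yaw=None):
    """shift in tool axes (mm) and yaw turn (deg about tool z) to target; yaw=world angle of tool y (mod 180)"""
    s=arm.read_state(); M=R.from_quat(s['ee_rot']).as_matrix()
    t=np.array([x,y,z])-s['position']; ty=np.degrees(np.arctan2(M[1,1],M[0,1]))
    out=np.round(M.T@t,1).tolist()
    dy=None if yaw is None else round((ty-yaw+90)%180-90,1)
    print('shift tool mm',out,'turn wz',dy,'tool y now',round(ty,1),'at',np.round(s['position'],1))
E
python3 - <<'E'
from h import *
t=grab('top');s=grab('side')
def tri(a,b):
    o1,r1=ray(t,*a);o2,r2=ray(s,*b)
    k=np.linalg.lstsq(np.c_[r1,-r2],o2-o1,rcond=None)[0]; return o1+k[0]*r1,o2+k[1]*r2
print('collar',onz(t,266.9,248.4,12),onz(s,302,299.5,12))
print('foot',onz(t,427.6,266.9,12),onz(s,451,214.2,12))
print('nose',tri((433.7,270.4),(455,185)))
M=R.from_quat(arm.read_state()['ee_rot']).as_matrix();print(M.round(2))
mv(500,214,255,93.6);mv(500,214,255,3.6)
d=grab('wrist','w0.png');print(d['xyz'],R.from_quat(d['rotation']).as_matrix().round(3).tolist(),d['fx'])
E
```

```text
collar [503.69072277 210.03053689  12.        ] [497.99358261 217.34464669  12.        ]
foot [ 447.24477657 -225.19632686   12.        ] [ 440.51473084 -214.90567165   12.        ]
nose (array([ 446.84556282, -224.2661217 ,   81.92665538]), array([ 445.91907991, -224.86377573,   82.1925862 ]))
[[-0.94 -0.33 -0.  ]
 [-0.33  0.94  0.  ]
 [ 0.    0.   -1.  ]]
shift tool mm [-542.4, 663.3, 1.4] turn wz 15.5 tool y now 109.1 at [ 204.7 -590.3  255.9]
shift tool mm [-542.4, 663.3, 1.4] turn wz -74.5 tool y now 109.1 at [ 204.7 -590.3  255.9]
[ 130.99506836 -615.49115412  373.3620744 ] [[-0.327, 0.898, 0.293], [0.945, 0.31, 0.103], [0.002, 0.311, -0.95]] 347.27252405978254
```

```bash
python3 -m pendant '[[-0.036,0.021,0,0,0,1.6,0.085],[-0.036,0.022,0,0,0,1.6,0.085],[-0.036,0.023,0,0,0,1.6,0.085],[-0.036,0.024,0,0,0,1.6,0.085],[-0.035,0.025,0,0,0,1.6,0.085],[-0.035,0.026,0,0,0,1.6,0.085],[-0.034,0.027,0,0,0,1.5,0.085],[-0.033,0.027,0,0,0,1.5,0.085],[-0.032,0.027,0,0,0,1.5,0.085],[-0.031,0.028,0,0,0,1.4,0.085],[0,0,0,0,0,0,0.085],[0,0,0,0,0,0,0.085]]'
python3 - <<'E'
from h import *
mv(447,-225,255,93.6);mv(500,214,200,93.6)
d=grab('wrist','w1.png');print(proj(d,(447,-225,12)),proj(d,(447,-225,85)))
E
```

```text
clock: 1.55
position: [490.4, -273.0, 256.1]
ee_rot: [-0.033, 0.999, 0.0, -0.0]
contact_force: [-0.5, -1.5, 0.1]
gripper_width: 84.7
grasp_force: 0.0
shift tool mm [40.2, 50.7, 1.2] turn wz 0.1 tool y now 93.7 at [ 490.4 -273.   256.1]
shift tool mm [-41.4, 485.3, 56.2] turn wz 0.1 tool y now 93.7 at [ 490.4 -273.   256.1]
(np.float64(366.98801542177284), np.float64(129.36425852457555)) (np.float64(378.79821998859336), np.float64(138.79267014613004))
```

View pics/w1.png

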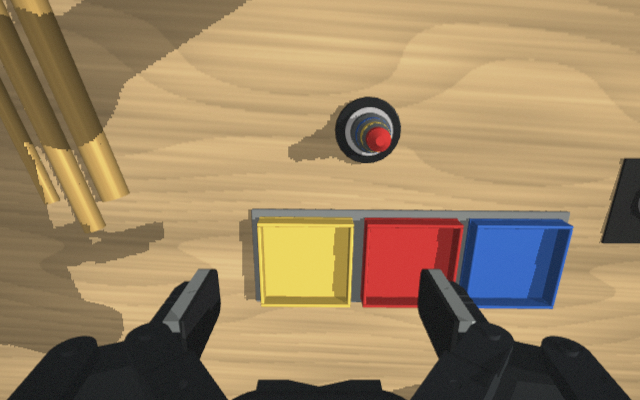

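The wrist view shows the foot at about (368,130) and the nose at (378,139), both agreeing with the estimate of (447,-225). Tub order is yellow, red, blue. Next, on to the collar.

```bash
python3 -m pendant '[[-0.003,0.044,0,0,0,0,0.085],[-0.003,0.044,0,0,0,0,0.085],[-0.004,0.044,0,0,0,0,0.085],[-0.004,0.044,0.005,0,0,0,0.085],[-0.004,0.044,0.008,0,0,0,0.085],[-0.004,0.044,0.008,0,0,0,0.085],[-0.004,0.044,0.008,0,0,0,0.085],[-0.004,0.044,0.008,0,0,0,0.085],[-0.004,0.044,0.008,0,0,0,0.085],[-0.004,0.044,0.008,0,0,0,0.085],[-0.004,0.045,0.008,0,0,0,0.085],[0,0,0,0,0,0,0.085]]'
python3 - <<'E'
from h import *
mv(500,214,190,93.6)
d=grab('wrist','w2.png')
for p in [(500,214,12),(500,214,3)]:print(proj(d,p))
E
```

```text
clock: 2.8
position: [501.5, 215.6, 194.2]
ee_rot: [-0.033, 0.999, -0.0, -0.0]
contact_force: [0.6, -0.2, -0.0]
gripper_width: 85.2
grasp_force: 0.0
shift tool mm [1.6, -1.5, 4.2] turn wz 0.2 tool y now 93.8 at [501.5 215.6 194.2]
(np.float64(315.72645989408255), np.float64(181.01215187699916))
(np.float64(315.799543252665), np.float64(178.56981292277408))
```

View pics/w2.png

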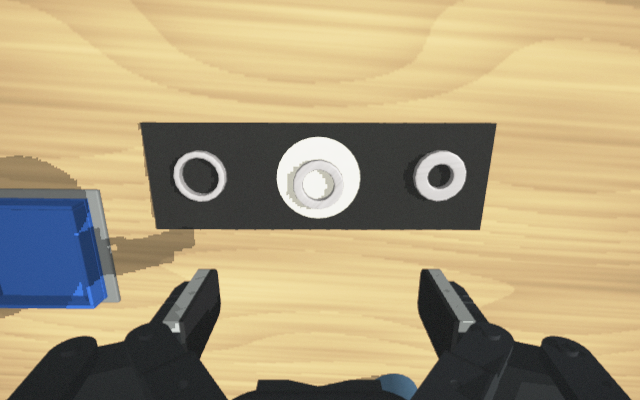

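Left collar has the widest bore, right the narrowest, so the one on the spot (centre about (318,184)) is likely the 28.5 (yellow). Fit its outline.

```bash
python3 - <<'E'
from h import *
d=grab('wrist'); 
g=cv2.cvtColor(d['image'],cv2.COLOR_RGB2GRAY)
x0,y0=270,130; c=cv2.resize(g[y0:y0+95,x0:x0+95],None,fx=6,fy=6,interpolation=cv2.INTER_CUBIC)
cv2.imwrite('pics/c2.png',cv2.convertScaleAbs(c,alpha=1.0))
for lo,hi in((110,330),(60,110)):
  h=cv2.HoughCircles(c,cv2.HOUGH_GRADIENT_ALT,1.5,20,param1=80,param2=0.5,minRadius=lo//1,maxRadius=hi)
  if h is not None:
    for u,v,r in h[0]:
      U,V=(u+.5)/6-.5+x0,(v+.5)/6-.5+y0
      print(U.round(1),V.round(1),r/6,onz(d,U,V,12).round(1), onz(d,U,V,3).round(1), 'dia', np.linalg.norm(onz(d,U+r/6,V,12)-onz(d,U-r/6,V,12)).round(1))
E
```

```text
321.6 179.6 42.07006 [498.  217.1  12. ] [500.3 217.3   3. ] dia 74.8
321.6 179.6 20.1368 [498.  217.1  12. ] [500.3 217.3   3. ] dia 35.8
321.1 185.8 15.811343 [503.8 217.   12. ] [506.2 217.2   3. ] dia 28.3
312.8 148.8 13.474109 [471.2 207.7  12. ] [472.7 207.6   3. ] dia 23.3
```

View pics/c2.png

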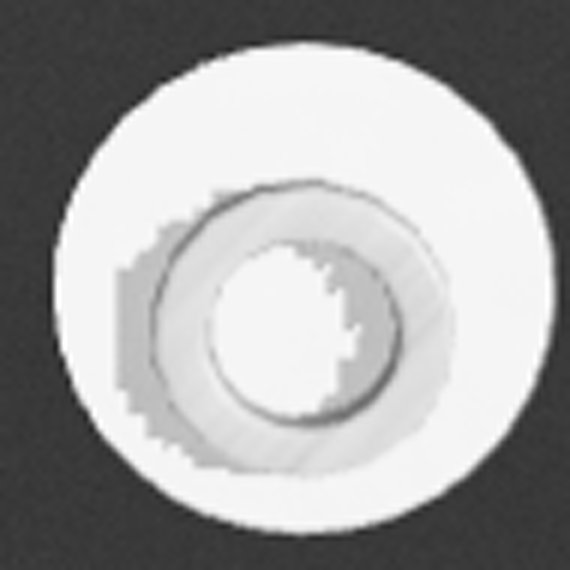

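Bore about 28.3 mm, collar centre (503.8, 217.0) by the wrist camera. I'll lower with the fingers part closed.

```bash
python3 - <<'E'
from h import *
mv(503.8,217,40,93.6)
E
```

```text
shift tool mm [-3.1, 4.5, 154.9] turn wz 0.0 tool y now 93.6 at [501.1 212.4 194.9]
```

```bash
python3 -m pendant '[[0,0,0,0,0,0,0.064],[-0.001,0.001,0.02,0,0,0,0.064],[-0.001,0.001,0.025,0,0,0,0.064],[-0.001,0.001,0.025,0,0,0,0.064],[0,0.0015,0.025,0,0,0,0.064],[0,0,0.02,0,0,0,0.064],[0,0,0.02,0,0,0,0.064],[0,0,0.01,0,0,0,0.064],[0,0,0.01,0,0,0,0.064],[0,0,0,0,0,0,0.064],[0,0,0,0,0,0,0.064]]'
python3 - <<'E'
from h import *
mv(503.8,217,27,93.6)
d=grab('wrist'); mv(503.8,217,27,93.6)
cv2.imwrite('pics/w3.png',d['image'][:,:,::-1])
s=grab('side')['image'][220:360,220:400,::-1]; cv2.imwrite('pics/s3.png',cv2.resize(s,None,fx=3.5,fy=3.5))
a=d['image'][:,:,::-1]
cv2.imwrite('pics/ws3.png',np.vstack([cv2.resize(a[150:400],(630,246)),cv2.resize(s,(450,350))]) if 0 else np.vstack([cv2.resize(a[130:400],(580,244)),cv2.resize(s,(580,350))]))
E
```

```text
clock: 4.0
position: [504.4, 217.5, 40.9]
ee_rot: [-0.031, 1.0, 0.0, 0.0]
contact_force: [0.2, 0.6, 0.2]
gripper_width: 64.0
grasp_force: 0.0
shift tool mm [0.6, -0.4, 13.9] turn wz 0.0 tool y now 93.6 at [504.4 217.5  40.9]
shift tool mm [0.8, -0.7, 14.2] turn wz 0.0 tool y now 93.6 at [504.5 217.7  41.2]
```

View pics/ws3.png

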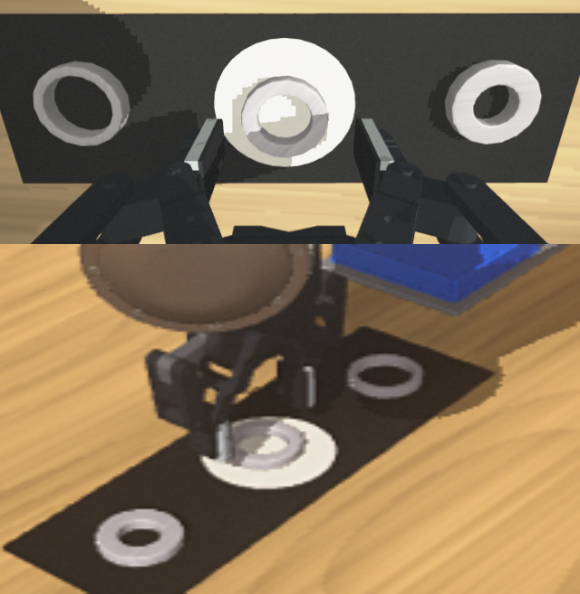

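The collar lies between the pads, with clearance all round. I'll lower 13 mm and close.

```bash
python3 -m pendant '[[0.0005,-0.0005,0.004,0,0,0,0.064],[0,0,0.004,0,0,0,0.064],[0,0,0.003,0,0,0,0.064],[0,0,0.002,0,0,0,0.064],[0,0,0,0,0,0,0.064],[0,0,0,0,0,0,0.064]]'
python3 -m pendant '[[0,0,0,0,0,0,0.05],[0,0,0,0,0,0,0.05],[0,0,0,0,0,0,0.05]]'
python3 -m pendant '[[0,0,0,0,0,0,0.03],[0,0,0,0,0,0,0.03],[0,0,0,0,0,0,0.03],[0,0,0,0,0,0,0.03],[0,0,0,0,0,0,0.03]]'
```

```text
clock: 4.7
position: [503.5, 217.0, 27.2]
ee_rot: [-0.032, 0.999, -0.0, -0.0]
contact_force: [-0.1, -0.5, -0.8]
gripper_width: 64.4
grasp_force: 0.0
clock: 5.0
position: [503.5, 217.0, 27.4]
ee_rot: [-0.032, 0.999, 0.0, 0.0]
contact_force: [0.6, 0.3, -0.3]
gripper_width: 49.9
grasp_force: 0.1
clock: 5.5
position: [503.5, 217.0, 28.1]
ee_rot: [-0.032, 0.999, -0.0, 0.0]
contact_force: [-1.5, -1.7, 4.7]
gripper_width: 42.7
grasp_force: 60.1
```

Opening is 42.7 instead of 46 and there's a small upward force, so I'll look.

```bash
python3 - <<'E'
from h import *
d=grab('wrist'); a=d['image'][:,:,::-1][230:400,200:440]
s=grab('side')['image'][250:340,240:380,::-1]
cv2.imwrite('pics/ws4.png',np.vstack([cv2.resize(a,(400,284),interpolation=3),cv2.resize(s,(400,257),interpolation=3)]))
E
```

```text
(no output)
```

View pics/ws4.png

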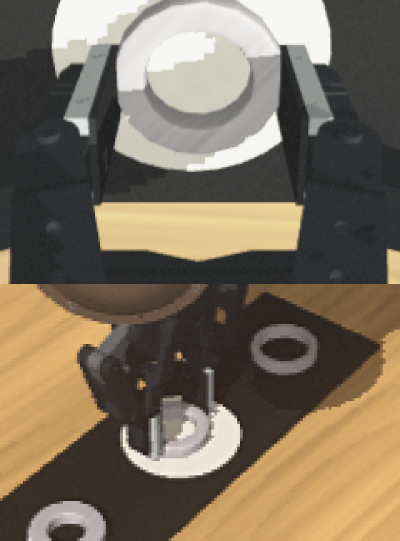

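It's held centrally between the pads (the opening difference comes from pads giving). I'll lift and carry it above the gauge, in the same relative viewpoint as before so that camera bias cancels.

```bash
python3 -m pendant '[[0,0,-0.002,0,0,0,0.03],[0,0,-0.006,0,0,0,0.03],[0,0,-0.02,0,0,0,0.03],[0,-0.01,-0.04,0,0,0,0.03],[0.005,-0.03,-0.035,0,0,0,0.03],[0.008,-0.04,-0.025,0,0,0,0.03],[0.008,-0.04,-0.025,0,0,0,0.03],[0.008,-0.04,-0.025,0,0,0,0.03],[0.008,-0.04,-0.025,0,0,0,0.03],[0.008,-0.042,-0.022,0,0,0,0.03],[0.008,-0.042,-0.015,0,0,0,0.03],[0.008,-0.042,0,0,0,0,0.03]]'
python3 -m pendant '[[0.008,-0.042,0,0,0,0,0.03],[0.008,-0.042,0,0,0,0,0.03],[0.008,-0.042,0,0,0,0,0.03],[0.007,-0.026,0,0,0,0,0.03],[0,0,0,0,0,0,0.03],[0,0,0,0,0,0,0.03],[0,0,0,0,0,0,0.03],[0,0,0,0,0,0,0.03]]'
python3 - <<'E'
from h import *
mv(447,-225,268,93.6)
d=grab('wrist','w5.png'); mv(447,-225,268,93.6); print(proj(d,(447,-225,85)))
g=cv2.cvtColor(d['image'],cv2.COLOR_RGB2HSV); im=d['image'].astype(int)
m=((im[...,0]>120)&(im[...,1]<80)&(im[...,2]<90)).astype(np.uint8); m[:, :200]=0;m[230:]=0
n,l,s,c=cv2.connectedComponentsWithStats(m); print(s.tolist(),c.round(1).tolist())
E
```

```text
clock: 6.8
position: [463.7, -113.8, 270.3]
ee_rot: [-0.032, 0.999, -0.0, 0.003]
contact_force: [1.1, 0.0, -1.4]
gripper_width: 42.9
grasp_force: 61.1
clock: 7.6
position: [442.1, -264.9, 267.5]
ee_rot: [-0.032, 0.999, 0.0, 0.0]
contact_force: [0.4, 1.0, -0.8]
gripper_width: 42.4
grasp_force: 61.1
shift tool mm [-7.5, 39.5, -0.5] turn wz 0.1 tool y now 93.7 at [ 442.1 -264.9  267.5]
shift tool mm [-7.5, 39.6, -0.5] turn wz 0.1 tool y now 93.7 at [ 442.1 -265.   267.5]
(np.float64(361.4442437758339), np.float64(190.64249034438618))
[[0, 0, 640, 400, 255648], [351, 178, 22, 23, 352]] [[319.4, 199.5], [362.3, 188.9]]
```

View pics/w5.png

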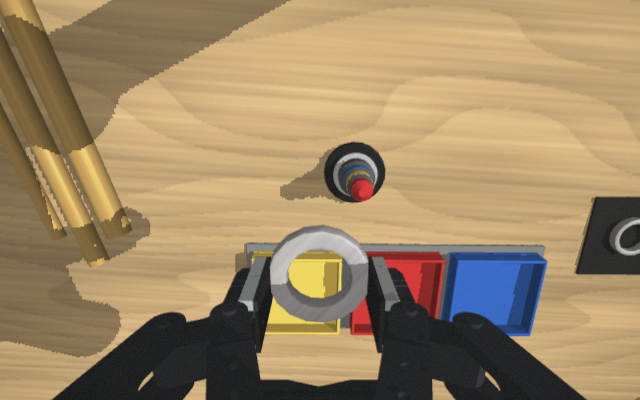

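The collar is held level, with its bore centre near (321,271); the red nose is at (362,189). Move over the gauge and measure both together.

```bash
python3 -m pendant '[[-0.002,0.01,0,0,0,0,0.03],[-0.002,0.012,0,0,0,0,0.03],[-0.002,0.01,0,0,0,0,0.03],[-0.0015,0.0075,0,0,0,0,0.03],[0,0,0,0,0,0,0.03],[0,0,0,0,0,0,0.03],[0,0,0,0,0,0,0.03]]'
cat > meas.py <<'E'
from h import *
d=grab('wrist'); s=arm.read_state(); p=s['position']
im=d['image'].astype(int)
m=((im[...,0]>120)&(im[...,1]<80)&(im[...,2]<90)).astype(np.uint8); m[:, :240]=0;m[235:]=0;m[:,400:]=0
cs,_=cv2.findContours(m,cv2.RETR_EXTERNAL,cv2.CHAIN_APPROX_NONE); k=max(cs,key=cv2.contourArea)
(u,v),r=cv2.minEnclosingCircle(k); print('nose',u,v,r,'world@84',onz(d,u,v,84).round(1))
g=cv2.cvtColor(d['image'],cv2.COLOR_RGB2GRAY)
hsv=cv2.cvtColor(d['image'],cv2.COLOR_RGB2HSV)
q=(hsv[...,2]<70).astype(np.uint8); q[:100]=0;q[225:]=0;q[:,:240]=0;q[:,400:]=0
cs,_=cv2.findContours(q,cv2.RETR_EXTERNAL,cv2.CHAIN_APPROX_NONE); k=max(cs,key=cv2.contourArea)
e=cv2.fitEllipse(cv2.convexHull(k)); print('foot',e,onz(d,*e[0],12).round(1))
x0,y0=255,215; c=cv2.resize(g[y0:y0+120,x0:x0+130],None,fx=4,fy=4,interpolation=cv2.INTER_CUBIC)
h=cv2.HoughCircles(c,cv2.HOUGH_GRADIENT_ALT,1.5,8,param1=80,param2=0.4,minRadius=80,maxRadius=240)
zt=p[2]-16
for u,v,r in ([] if h is None else h[0]):
    U,V=(u+.5)/4-.5+x0,(v+.5)/4-.5+y0; w=onz(d,U,V,zt)
    print('ring',round(U,1),round(V,1),round(r/4,1),w.round(1),'minus tcp',(w-p)[:2].round(1),'dia',np.linalg.norm(onz(d,U+r/4,V,zt)-onz(d,U-r/4,V,zt)).round(1))
mv(*onz(d,*e[0],12)[:2],268,93.6)
E
python3 meas.py
```

```text
clock: 8.35
position: [446.9, -226.1, 267.3]
ee_rot: [-0.032, 1.0, -0.0, -0.0]
contact_force: [-0.0, -0.4, -0.3]
gripper_width: 42.2
grasp_force: 61.1
nose 320.5 181.5 11.768702507019043 world@84 [ 445.9 -223.4   84. ]
foot ((319.2332458496094, 165.60946655273438), (60.0633659362793, 60.46995544433594), 99.45751190185547) [ 446.6 -224.3   12. ]
ring 323.6 282.1 54.4 [ 448.1 -222.8  251.3] minus tcp [1.3 3.4] dia 47.4
ring 320.6 279.1 30.0 [ 446.7 -224.2  251.3] minus tcp [-0.1  2. ] dia 26.1
ring 311.6 273.1 44.3 [ 444.  -228.3  251.3] minus tcp [-2.8 -2.1] dia 38.4
ring 318.8 267.9 38.1 [ 441.3 -225.4  251.3] minus tcp [-5.5  0.8] dia 32.8
ring 297.4 259.6 27.0 [ 437.9 -234.7  251.3] minus tcp [-8.9 -8.5] dia 23.1
ring 343.9 270.1 25.6 [ 441.7 -214.5  251.3] minus tcp [-5.1 11.7] dia 22.1
ring 327.0 284.0 22.2 [ 449.  -221.3  251.3] minus tcp [2.1 4.9] dia 19.4
shift tool mm [0.1, 1.9, -0.7] turn wz 0.0 tool y now 93.6 at [ 446.8 -226.2  267.3]
```

```bash
python3 -m pendant '[[0.0006,0.0005,0.03,0,0,0,0.03],[0,0,0.035,0,0,0,0.03],[0,0,0.035,0,0,0,0.03],[0,0,0.025,0,0,0,0.03],[0,0,0.015,0,0,0,0.03],[0,0,0.005,0,0,0,0.03],[0,0,0,0,0,0,0.03],[0,0,0,0,0,0,0.03],[0,0,0,0,0,0,0.03]]'
python3 - <<'E'
from h import *
d=grab('wrist');s=grab('side'); print(arm.read_state()['position'])
a=d['image'][:,:,::-1][200:350,220:420]; b=s['image'][160:230,405:505,::-1]
cv2.imwrite('pics/ws6.png',np.vstack([cv2.resize(a,(400,300),interpolation=3),cv2.resize(b,(400,280),interpolation=3)]))
E
```

```text
clock: 9.3
position: [447.0, -225.8, 123.4]
ee_rot: [-0.032, 0.999, -0.0, 0.001]
contact_force: [0.5, 0.6, -0.4]
gripper_width: 42.3
grasp_force: 61.1
[ 446.70604831 -225.62254854  123.22816928]
```

View pics/ws6.png

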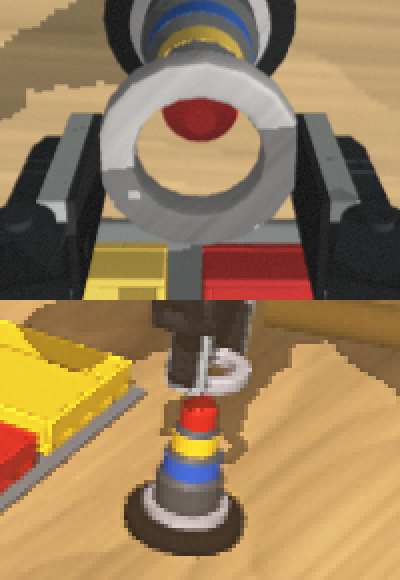

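By both halves (nose 162–238 against bore 133–266 in the wrist crop; collar centre about 209 against the axis extrapolated to 208 in the side crop), the collar is on the axis within about 0.6 mm. I'll go down in guarded steps.

```bash
python3 -m pendant '[[0,0,0.005,0,0,0,0.03],[0,0,0.005,0,0,0,0.03],[0,0,0.004,0,0,0,0.03],[0,0,0.003,0,0,0,0.03],[0,0,0.002,0,0,0,0.03],[0,0,0,0,0,0,0.03]]'
python3 -m pendant '[[0,0,0.004,0,0,0,0.03],[0,0,0.003,0,0,0,0.03],[0,0,0.002,0,0,0,0.03],[0,0,0.001,0,0,0,0.03],[0,0,0,0,0,0,0.03]]'
python3 - <<'E'
from h import *
s=arm.read_state();print(s['position'],s['contact_force'],s['wrist_torque'])
E
```

```text
clock: 10.0
position: [446.0, -225.5, 102.9]
ee_rot: [-0.032, 0.999, 0.0, -0.0]
contact_force: [-0.3, 0.1, 0.3]
gripper_width: 42.3
grasp_force: 61.1
clock: 10.5
position: [446.1, -225.5, 93.1]
ee_rot: [-0.032, 0.999, 0.0, -0.0]
contact_force: [-0.1, -0.3, -1.4]
gripper_width: 42.7
grasp_force: 61.1
[ 446.13514202 -225.49914247   93.13891827] [-0.07270557 -0.33107895 -1.39918403] [-0.01584499  0.0527844  -0.0526104 ]
```

```bash
for i in 1; do python3 -m pendant '[[0,0,0.003,0,0,0,0.03],[0,0,0.003,0,0,0,0.03],[0,0,0.002,0,0,0,0.03],[0,0,0.001,0,0,0,0.03],[0,0,0,0,0,0,0.03]]'; done
python3 -m pendant '[[0,0,0.001,0,0,0,0.03],[0,0,0.001,0,0,0,0.03],[0,0,0,0,0,0,0.03]]'
```

```text
clock: 11.0
position: [446.8, -225.5, 84.3]
ee_rot: [-0.032, 0.999, -0.0, 0.001]
contact_force: [1.4, -0.2, -2.1]
gripper_width: 42.3
grasp_force: 61.1
clock: 11.3
position: [446.8, -225.6, 82.5]
ee_rot: [-0.032, 0.999, -0.0, 0.001]
contact_force: [2.0, 0.9, 0.8]
gripper_width: 42.8
grasp_force: 61.2
```

```bash
python3 -m pendant '[[-0.0005,0,0.001,0,0,0,0.03],[0,0,0.001,0,0,0,0.03],[0,0,0,0,0,0,0.03]]'
python3 -m pendant '[[0,0,0.001,0,0,0,0.03],[0,0,0.0005,0,0,0,0.03],[0,0,0,0,0,0,0.03]]'
```

```text
clock: 11.6
position: [446.8, -225.5, 80.2]
ee_rot: [-0.032, 0.999, -0.0, 0.0]
contact_force: [2.7, 0.9, 0.1]
gripper_width: 42.0
grasp_force: 61.2
clock: 11.9
position: [446.8, -225.5, 78.8]
ee_rot: [-0.032, 0.999, -0.0, 0.0]
contact_force: [2.5, 0.5, -0.3]
gripper_width: 42.9
grasp_force: 61.2
```

```bash
python3 -m pendant '[[-0.0008,0,0,0,0,0,0.03],[0,0,0.001,0,0,0,0.03],[0,0,0,0,0,0,0.03]]'
python3 -m pendant '[[0,0,0.001,0,0,0,0.03],[0,0,0.0005,0,0,0,0.03],[0,0,0,0,0,0,0.03]]'
```

```text
clock: 12.2
position: [447.0, -225.4, 77.6]
ee_rot: [-0.032, 1.0, 0.0, -0.001]
contact_force: [0.2, -0.1, 0.2]
gripper_width: 42.6
grasp_force: 61.3
clock: 12.5
position: [447.7, -225.4, 76.6]
ee_rot: [-0.032, 0.999, -0.0, 0.0]
contact_force: [-0.2, 0.5, 2.2]
gripper_width: 42.5
grasp_force: 61.5
```

```bash
python3 -m pendant '[[0,0,0.0005,0,0,0,0.03],[0,0,0.0005,0,0,0,0.03],[0,0,0,0,0,0,0.03]]'
python3 - <<'E'
from h import *
s=arm.read_state();print(s['contact_force'],s['wrist_torque'],s['ee_rot'])
E
```

```text
clock: 12.8
position: [447.8, -225.5, 76.2]
ee_rot: [-0.032, 0.999, -0.0, 0.0]
contact_force: [-1.0, 2.6, 8.4]
gripper_width: 42.5
grasp_force: 62.1
[-1.0250465   2.55177366  8.38990783] [0.65749271 0.22954073 0.04439197] [-3.18950016e-02  9.99491153e-01 -1.90342355e-04  3.27309239e-04]
```

It stopped with its underside about 51 mm up, in the yellow range. I'll null the side force, then press to ~10 N.

```bash
python3 -m pendant '[[0,0.0006,0.0001,0,0,0,0.03],[0,0,0,0,0,0,0.03],[0,0,0,0,0,0,0.03]]'
python3 - <<'E'
from h import *
for i in range(3):
  grab('side');s=arm.read_state();print(s['contact_force'],s['wrist_torque'],s['position'])
E
```

```text
clock: 13.1
position: [447.8, -225.3, 76.2]
ee_rot: [-0.032, 0.999, -0.0, 0.0]
contact_force: [-1.1, 0.0, 6.7]
gripper_width: 42.5
grasp_force: 62.0
[-0.60157798 -0.77563577  7.89831768] [-0.07622247  0.21827953 -0.01328789] [ 447.83115806 -225.29154524   76.17830249]
[-0.90925826  0.01830503  7.64263313] [-0.03441813  0.21226623  0.01167985] [ 447.84333198 -225.27952531   76.20281106]
[-0.14943219 -0.68109717  7.59065988] [-0.14362658  0.22582132  0.04541193] [ 447.83913234 -225.30078847   76.17603862]
```

```bash
python3 -m pendant '[[0,0,0.0003,0,0,0,0.03],[0,0,0,0,0,0,0.03],[0,0,0,0,0,0,0.03]]'
python3 -m pendant '[[0,0,0,0,0,0,0.03],[0,0,0,0,0,0,0.03],[0,0,0,0,0,0,0.03]]'
```

```text
clock: 13.55
position: [447.9, -225.3, 76.1]
ee_rot: [-0.032, 0.999, -0.001, 0.0]
contact_force: [-1.5, 0.1, 10.0]
gripper_width: 42.4
grasp_force: 62.2
clock: 13.85
position: [447.9, -225.3, 76.1]
ee_rot: [-0.032, 0.999, -0.001, 0.0]
contact_force: [-0.7, -0.2, 9.5]
gripper_width: 42.5
grasp_force: 62.2
```

```bash
python3 -m pendant '[[0,0,0,0,0,0,0.03],[0,0,0,0,0,0,0.03],[0,0,0,0,0,0,0.03],[0,0,0,0,0,0,0.03],[0,0,0,0,0,0,0.03],[0,0,0,0,0,0,0.03],[0,0,0,0,0,0,0.03],[0,0,0,0,0,0,0.03],[0,0,0,0,0,0,0.03],[0,0,0,0,0,0,0.03],[0,0,0,0,0,0,0.03],[0,0,0,0,0,0,0.03]]'
python3 - <<'E'
from h import *
d=grab('side');c=d['image'][160:230,440:475].astype(int); h=cv2.cvtColor(c.astype(np.uint8),cv2.COLOR_RGB2HSV).astype(int)
H,S,V=h[...,0],h[...,1],h[...,2]
sat=(S>150)
for n,m in dict(red=sat&((H<6)|(H>174))&(V>90),yellow=sat&(H>22)&(H<32)&(V>120),blue=sat&(H>100)&(H<130)).items():
  print(n,m.sum(),(np.where(m)[0].min()+160,np.where(m)[0].max()+160) if m.any() else '')
for z in (86,70,66,51.2,60.2,55,47,36): print(z,np.round(proj(d,(447,-225,z)),1))
s=arm.read_state();print(s['contact_force'])
# tub inner floor centres: top view, rim contour
t=grab('top');hs=cv2.cvtColor(t['image'],cv2.COLOR_RGB2HSV).astype(int);H,S,V=hs[...,0],hs[...,1],hs[...,2]
for n,m in dict(red=((H<6)|(H>174)),yellow=(H>20)&(H<33)&(S>200),blue=(H>100)&(H<125)).items():
  m=m&(S>140)&(V>60);q=np.zeros(m.shape,np.uint8);q[180:245,330:480]=m[180:245,330:480]
  k=max(cv2.findContours(q,0,cv2.CHAIN_APPROX_NONE)[0],key=cv2.contourArea)[:,0]
  for z in(28,6): print(n,z,cv2.minAreaRect(np.array([onz(t,*p,z)[:2] for p in k],np.float32)))
  w=0
E
```

```text
clock: 15.05
position: [447.9, -225.3, 76.2]
ee_rot: [-0.032, 0.999, -0.001, 0.001]
contact_force: [-1.5, 0.1, 9.7]
gripper_width: 42.9
grasp_force: 62.2
red 32 (np.int64(184), np.int64(192))
yellow 9 (np.int64(195), np.int64(197))
blue 18 (np.int64(203), np.int64(205))
86 [454.8 183.3]
70 [453.9 189.6]
66 [453.7 191.1]
51.2 [452.9 196.8]
60.2 [453.4 193.3]
55 [453.1 195.3]
47 [452.6 198.4]
36 [452.  202.5]
[-1.39623124 -1.02877193  9.68595684]
red 28 ((593.0689086914062, -162.13560485839844), (104.03704833984375, 107.33895111083984), 3.3329391479492188)
red 6 ((593.48876953125, -165.83004760742188), (106.28063201904297, 109.65367126464844), 3.332944393157959)
yellow 28 ((600.039306640625, -278.8486022949219), (101.10507202148438, 106.48067474365234), 2.9144504070281982)
yellow 6 ((600.609375, -285.0599670410156), (103.2852783203125, 108.77690887451172), 2.9145023822784424)
blue 28 ((586.1244506835938, -46.02747344970703), (103.26318359375, 103.85478210449219), 3.4066216945648193)
blue 6 ((586.39453125, -47.218101501464844), (105.48995971679688, 106.0943603515625), 3.406615972518921)
```

Ten newtons held for well over a second; red and blue still show above and below, and the tip height (~86) fits a true yellow stop. Lift off straight up, then to the yellow tub at (600.3,-280.5).

```bash
python3 -m pendant '[[0,0,-0.002,0,0,0,0.03],[0,0,-0.003,0,0,0,0.03],[0,0,-0.005,0,0,0,0.03],[0,0,-0.01,0,0,0,0.03],[0,0,-0.015,0,0,0,0.03],[0,0,-0.02,0,0,0,0.03],[0,0,-0.02,0,0,0,0.03],[0,0,-0.005,0,0,0,0.03],[0,0,0,0,0,0,0.03]]'
python3 - <<'E'
from h import *
mv(600.3,-280.5,80,93.4)
E
```

```text
clock: 16.05
position: [447.4, -224.7, 155.7]
ee_rot: [-0.032, 1.0, 0.0, 0.001]
contact_force: [0.4, -0.5, -1.3]
gripper_width: 42.4
grasp_force: 61.4
shift tool mm [-148.9, -65.3, 75.9] turn wz 0.2 tool y now 93.6 at [ 447.4 -224.7  155.7]
```

```bash
python3 -m pendant '[[-0.02,-0.009,0,0,0,0,0.03],[-0.03,-0.013,0,0,0,0,0.03],[-0.035,-0.015,0,0,0,0,0.03],[-0.035,-0.015,0,0,0,0,0.03],[-0.02,-0.009,0.02,0,0,0,0.03],[-0.009,-0.004,0.025,0,0,0,0.03],[0,0,0.02,0,0,0,0.03],[0,0,0.01,0,0,0,0.03],[0,0,0,0,0,0,0.03],[0,0,0,0,0,0,0.03]]'
python3 - <<'E'
from h import *
d=grab('wrist','w7.png');mv(600.3,-280.5,42,93.4)
hs=cv2.cvtColor(d['image'],cv2.COLOR_RGB2HSV).astype(int);H,S,V=hs[...,0],hs[...,1],hs[...,2]
m=((H>20)&(H<33)&(S>150)&(V>80)).astype(np.uint8); k=max(cv2.findContours(m,0,cv2.CHAIN_APPROX_NONE)[0],key=cv2.contourArea)
print(cv2.boundingRect(k)); x,y,w,h=cv2.boundingRect(k)
for row in (y+5,y+20): 
  xs=np.where(m[row])[0]; print(row,xs.min(),xs.max(),onz(d,xs.min(),row,28)[:2],onz(d,xs.max(),row,28)[:2])
print('back wall edges proj',[np.round(proj(d,p)) for p in((548,-230,28),(548,-331,28))])
E
```

```text
clock: 17.05
position: [600.3, -280.3, 80.2]
ee_rot: [-0.032, 0.999, -0.0, -0.0]
contact_force: [0.2, 0.5, -0.3]
gripper_width: 42.6
grasp_force: 61.4
shift tool mm [0.5, -0.0, 39.0] turn wz 0.2 tool y now 93.6 at [ 600.8 -280.4   81. ]
(214, 149, 208, 142)
154 215 420 [ 555.13382788 -333.1277588 ] [ 548.79818534 -232.7255666 ]
169 216 416 [ 562.6282038  -332.85267328] [ 556.36525704 -233.56032385]
back wall edges proj [array([426., 153.]), array([219., 140.])]
```

The tub agrees with the wrist view. Lower gently.

```bash
python3 -m pendant '[[0,-0.0005,0.008,0,0,0,0.03],[0,0,0.011,0,0,0,0.03],[0,0,0.01,0,0,0,0.03],[0,0,0.007,0,0,0,0.03],[0,0,0.003,0,0,0,0.03],[0,0,0,0,0,0,0.03],[0,0,0,0,0,0,0.03]]'
python3 -m pendant '[[0,0,0.001,0,0,0,0.03],[0,0,0.001,0,0,0,0.03],[0,0,0.001,0,0,0,0.03],[0,0,0,0,0,0,0.03]]'
python3 -m pendant '[[0,0,0.001,0,0,0,0.03],[0,0,0.0005,0,0,0,0.03],[0,0,0,0,0,0,0.03]]'
```

```text
clock: 17.8
position: [600.6, -280.9, 41.1]
ee_rot: [-0.032, 0.999, -0.0, 0.0]
contact_force: [0.6, 0.8, -1.3]
gripper_width: 42.8
grasp_force: 61.4
clock: 18.2
position: [600.2, -280.7, 37.9]
ee_rot: [-0.032, 0.999, 0.0, -0.0]
contact_force: [0.1, 0.1, 0.0]
gripper_width: 42.6
grasp_force: 61.4
clock: 18.5
position: [600.2, -280.8, 36.3]
ee_rot: [-0.032, 1.0, 0.0, -0.0]
contact_force: [0.0, -0.7, -1.9]
gripper_width: 42.4
grasp_force: 61.4
```

```bash
python3 -m pendant '[[0,0,0.0005,0,0,0,0.03],[0,0,0.0005,0,0,0,0.03],[0,0,0,0,0,0,0.03]]'
python3 - <<'E'
from h import *
grab('top');s=arm.read_state();print(s['contact_force'],s['position'])
E
```

```text
clock: 18.8
position: [600.3, -280.8, 35.3]
ee_rot: [-0.032, 1.0, 0.0, -0.0]
contact_force: [-0.6, 0.1, -1.1]
gripper_width: 42.3
grasp_force: 61.4
[ 0.13995022 -0.07748191 -0.57299006] [ 600.31056155 -280.77705453   35.36950741]
```

```bash
python3 -m pendant '[[0,0,0.0004,0,0,0,0.03],[0,0,0.0004,0,0,0,0.03],[0,0,0,0,0,0,0.03]]'
python3 -m pendant '[[0,0,0.0004,0,0,0,0.03],[0,0,0,0,0,0,0.03],[0,0,0,0,0,0,0.03]]'
```

```text
clock: 19.15
position: [600.4, -280.8, 35.2]
ee_rot: [-0.032, 0.999, -0.0, 0.0]
contact_force: [-0.9, 0.7, 2.9]
gripper_width: 42.4
grasp_force: 61.8
clock: 19.45
position: [600.4, -280.8, 35.2]
ee_rot: [-0.032, 0.999, -0.0, 0.0]
contact_force: [-1.8, 0.9, 5.3]
gripper_width: 42.7
grasp_force: 62.0
```

Touchdown. I'll open a little, only 54 mm to clear the walls, then rise.

```bash
python3 -m pendant '[[0,0,-0.0005,0,0,0,0.046],[0,0,0,0,0,0,0.048],[0,0,0,0,0,0,0.05],[0,0,0,0,0,0,0.054],[0,0,0,0,0,0,0.054],[0,0,0,0,0,0,0.054]]'
python3 -m pendant '[[0,0,-0.002,0,0,0,0.054],[0,0,-0.004,0,0,0,0.054],[0,0,-0.01,0,0,0,0.054],[0,0,-0.02,0,0,0,0.054],[0,0,-0.03,0,0,0,0.054],[0,0,-0.03,0,0,0,0.054],[0,0,-0.03,0,0,0,0.054],[0,0,-0.03,0,0,0,0.054],[0,0,0,0,0,0,0.054],[0,0,0,0,0,0,0.054]]'
python3 - <<'E'
from h import *
d=grab('wrist','w8.png');p=arm.read_state()['position'];print(p)
for z in(20,11):print(proj(d,(600.4,-280.8,z)))
hs=cv2.cvtColor(d['image'],cv2.COLOR_RGB2HSV).astype(int)
m=((hs[...,1]<70)&(hs[...,2]>60)).astype(np.uint8);m[:120]=0;m[265:]=0;m[:,:240]=0;m[:,400:]=0
k=max(cv2.findContours(m,0,cv2.CHAIN_APPROX_NONE)[0],key=cv2.contourArea)
e=cv2.fitEllipse(k);print(e,'top centre',onz(d,*e[0],20),'dia',np.ptp([onz(d,*q,20)[:2] for q in k[:,0]],axis=0))
E
```

```text
clock: 20.05
position: [600.3, -280.8, 34.6]
ee_rot: [-0.032, 1.0, 0.0, -0.0]
contact_force: [0.7, 0.5, 0.4]
gripper_width: 54.0
grasp_force: 0.0
clock: 21.05
position: [600.5, -280.7, 192.4]
ee_rot: [-0.032, 1.0, -0.0, 0.001]
contact_force: [-0.4, 0.7, -0.3]
gripper_width: 54.0
grasp_force: 0.0
[ 599.88530569 -280.52952007  190.85592934]
(np.float64(317.3251619468979), np.float64(184.87775040495288))
(np.float64(317.35743392672015), np.float64(182.2250805344349))
((318.6556396484375, 183.52981567382812), (49.932456970214844, 51.00715637207031), 82.41825866699219) top centre [ 599.12960981 -279.72975674   20.        ] dia [44.88013505 44.31322032]
```

The collar lies flat in the middle of the yellow tub (round outline about 45 mm, at (599,-280)). Handing in.

```bash
python3 -c "
from bench import arm
print(arm.job_done())"
```

```text
the job is handed in; nothing more can be done
None
```

The collar stopped around the yellow band, was pressed home at about 10 N for over a second, and now lies flat in the yellow tub; the job was handed in at about 21 s, with no verdict shown.

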